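Feel out the worn trolley castor and cap it

TASK

One of the three stock-trolley castors bolted wheel-up on the bench has a worn, loose swivel. Working from the robot's left to its right, rock each wheel by its top, first away from the robot and then back towards it, each way until it resists with about 6 N and never with more than about 12 N. Then lower the red reject cap over the loose castor until it stands flat on that castor's plate; do not cap a sound one, and leave everything else where it is.

Things in the scene. Friction and masses are not known exactly. Their poses are not given: they have to be found in the camera images.
- castor_a: Trolley castor bolted wheel-up on a fixed steel plate 100 (x) x 116 (y) x 12 mm. Origin: centre of the plate's underside, under the wheel's centre; z up, x along the axle, away from the robot (yaw within 0.35). Grey wheel 60 mm across, 24 mm wide, centre 80 mm up, top 110 mm. Fork legs at x +-18 mm (nuts +-21) reach 85 mm: push the wheel's flat sides, along x, above them. One of three that look alike.
- castor_b: As castor_a, same sizes and axes. In every castor the swivel pivots 33 mm above the bench, on a rubber-mounted stem. Sound swivel: under 1 mm of play each way at the wheel, then springy, about 2 N per mm. Worn swivel: moves about 10 mm each way almost without force before it resists in the same way. They may start 0.015 rad off upright.
- castor_c: As castor_a, same sizes and axes. Exactly one of the three is worn; it may be any of them and stand in any of the three places.
- stem_a (a joint): Lean of castor_a's stem on its rubber mount 20 mm above the bench, rad; 0 unloaded, positive when the wheel is pushed along the castor's +x (away from the robot). Spring of 12 N m/rad: 0.025 rad is about 4 N at the clear top of the wheel, 0.085 rad about 14 N. It does not include the swivel's play.
- stem_b (a joint): Lean of castor_b's stem on its rubber mount 20 mm above the bench, rad; 0 unloaded, positive when the wheel is pushed along the castor's +x (away from the robot). Spring of 12 N m/rad: 0.025 rad is about 4 N at the clear top of the wheel, 0.085 rad about 14 N. It does not include the swivel's play.
- stem_c (a joint): Lean of castor_c's stem on its rubber mount 20 mm above the bench, rad; 0 unloaded, positive when the wheel is pushed along the castor's +x (away from the robot). Spring of 12 N m/rad: 0.025 rad is about 4 N at the clear top of the wheel, 0.085 rad about 14 N. It does not include the swivel's play.
- race_a (a point): Point inside the swivel of castor_a, on the ball race, 33 mm above the castor's origin and 12 mm to its -y. The judge's mark of wear: in the worn castor the race has sunk by 0.05 mm, far too little to see or measure here; only rocking the wheel shows it. Not needed for moving.
- race_b (a point): Point inside the swivel of castor_b, on the ball race, 33 mm above the castor's origin and 12 mm to its -y. The judge's mark of wear: in the worn castor the race has sunk by 0.05 mm, far too little to see or measure here; only rocking the wheel shows it. Not needed for moving.
- race_c (a point): Point inside the swivel of castor_c, on the ball race, 33 mm above the castor's origin and 12 mm to its -y. The judge's mark of wear: in the worn castor the race has sunk by 0.05 mm, far too little to see or measure here; only rocking the wheel shows it. Not needed for moving.
- cap: Red reject cap, loose, about 0.22 kg: box open at the bottom, outside 80 (x) x 92 (y) x 112 mm high, inside 72 x 84 x 108 mm; black grip bar on top 14 mm thick (x), 50 mm long (y), from 112 to 142 mm above the origin. Origin: centre of its open lower rim; z up. Set with its x along a castor's x (either way round) it covers the castor, rim on the plate, 12 mm above the bench.
- vase_olive: Olive glass vase, 96 mm diameter, 150 mm high; bystander, origin at the centre of its underside.
- vase_teal: Teal glass vase, 90 mm diameter, 130 mm high; bystander, origin at the centre of its underside.
- vase_white: White glass vase, 84 mm diameter, 120 mm high; bystander, origin at the centre of its underside.
- wrench: Wrench lying on the bench behind the castors; bystander.
- spare_wheel: Loose grey castor wheel lying flat, 60 mm diameter, 24 mm high; bystander, origin at the centre of its underside.

How it is judged:
On the way, in this order (a step that is already met when the one before it is completed fails the run):
1. the left castor's wheel is pushed away from the robot until its stem yields by 0.015 rad (about 2.5 N at the wheel) (((world y of castor_a above 0.1 m and value of joint stem_a above 0.015 rad) or (world y of castor_b above 0.1 m and value of joint stem_b above 0.015 rad) or (world y of castor_c above 0.1 m and value of joint stem_c above 0.015 rad))), for 0.05 s.
2. the left castor's wheel is pushed back towards the robot until its stem yields by 0.015 rad (about 2.5 N at the wheel) (((world y of castor_a above 0.1 m and value of joint stem_a below -0.015 rad) or (world y of castor_b above 0.1 m and value of joint stem_b below -0.015 rad) or (world y of castor_c above 0.1 m and value of joint stem_c below -0.015 rad))), for 0.05 s.
3. the middle castor's wheel is pushed away from the robot until its stem yields by 0.015 rad (about 2.5 N at the wheel) (((world y of castor_a between -0.1 and 0.1 m and value of joint stem_a above 0.015 rad) or (world y of castor_b between -0.1 and 0.1 m and value of joint stem_b above 0.015 rad) or (world y of castor_c between -0.1 and 0.1 m and value of joint stem_c above 0.015 rad))), for 0.05 s.
4. the middle castor's wheel is pushed back towards the robot until its stem yields by 0.015 rad (about 2.5 N at the wheel) (((world y of castor_a between -0.1 and 0.1 m and value of joint stem_a below -0.015 rad) or (world y of castor_b between -0.1 and 0.1 m and value of joint stem_b below -0.015 rad) or (world y of castor_c between -0.1 and 0.1 m and value of joint stem_c below -0.015 rad))), for 0.05 s.
5. the right castor's wheel is pushed away from the robot until its stem yields by 0.015 rad (about 2.5 N at the wheel) (((world y of castor_a below -0.1 m and value of joint stem_a above 0.015 rad) or (world y of castor_b below -0.1 m and value of joint stem_b above 0.015 rad) or (world y of castor_c below -0.1 m and value of joint stem_c above 0.015 rad))), for 0.05 s.
6. the right castor's wheel is pushed back towards the robot until its stem yields by 0.015 rad (about 2.5 N at the wheel) (((world y of castor_a below -0.1 m and value of joint stem_a below -0.015 rad) or (world y of castor_b below -0.1 m and value of joint stem_b below -0.015 rad) or (world y of castor_c below -0.1 m and value of joint stem_c below -0.015 rad))), for 0.05 s.
At the end, for the whole second after the job is handed in: The red cap stands at rest over the worn castor, its centre within 20 mm of the castor's, upright within 0.06 rad, its rim down on the check plate (within 5 mm) (((z of race_a in the frame of castor_a below 0.032975 m and horizontal distance between cap and castor_a below 0.02 m) or (z of race_b in the frame of castor_b below 0.032975 m and horizontal distance between cap and castor_b below 0.02 m) or (z of race_c in the frame of castor_c below 0.032975 m and horizontal distance between cap and castor_c below 0.02 m)) and height (world z) of cap between 0.008 and 0.017 m and angle between cap's own z axis and vertical below 0.06 rad and linear speed of cap below 0.02 m/s); the robot touches nothing.
It fails at once if a castor is overloaded: its stem is bent more than 0.085 rad (about 14 N at the wheel) (value of joint any of stem_a, stem_b, stem_c above 0.085 rad or value of joint any of stem_a, stem_b, stem_c below -0.085 rad).
It fails at once if the cap is put over a sound castor ((horizontal distance between cap and castor_a below 0.035 m and height (world z) of cap below 0.08 m and not (z of race_a in the frame of castor_a below 0.032975 m)) or (horizontal distance between cap and castor_b below 0.035 m and height (world z) of cap below 0.08 m and not (z of race_b in the frame of castor_b below 0.032975 m)) or (horizontal distance between cap and castor_c below 0.035 m and height (world z) of cap below 0.08 m and not (z of race_c in the frame of castor_c below 0.032975 m))).
It fails at once if the cap is dropped or slammed onto a castor (faster than 0.6 m/s there) ((horizontal distance between cap and castor_a below 0.05 m and height (world z) of cap below 0.1 m and linear speed of cap above 0.6 m/s) or (horizontal distance between cap and castor_b below 0.05 m and height (world z) of cap below 0.1 m and linear speed of cap above 0.6 m/s) or (horizontal distance between cap and castor_c below 0.05 m and height (world z) of cap below 0.1 m and linear speed of cap above 0.6 m/s)).
It fails at once if a glass vase, the wrench or the spare wheel is moved more than 30 mm (distance of any of vase_olive, vase_teal, vase_white, wrench, spare_wheel from where it was at the start of the episode above 0.03 m).
It also fails if it takes over 72 s, if anything falls off the work surface, if the arm or the gripper's body presses on something with over 40 N, if the wrist force passes 120 N, or if a joint passes its speed limit or range.

ROBOT

A 6-joint arm with a two-finger parallel gripper is mounted at the origin on the work surface. World frame = base frame: x ahead of the robot, y to its left, z up, the work surface at z = 0. Lengths are in m, angles in rad, forces in N, time in s.
With the tool pointing down it reaches from about 0.35 to 1 m from the base axis. Payload 7.1 kg.
Tool frame: the origin (TCP) lies between the finger pads; the fingertips stand 22 mm ahead of it and the grasp point (between the pads) lies 3 mm ahead of it; z points along the fingers, y is the line along which they close (so a half turn about z gives the same grasp; the last joint's range is limited). The gripper opens to 85 mm and grips with 20 to 120 N. Pads are 22 mm wide; open, the fingers measure 114 mm over their backs; the gripper's body (76 mm by 85 mm) begins 54 mm behind the grasp point. The pads swing forward as they close: fully open they stand 13 mm farther back than shut.
Start: joints at [-1.364, 0.423, 1.63, -0, 1.089, -0.019], TCP at [0.14, -0.609, 0.253] pointing down, gripper open.
Joint ranges: [-3, 3], [-0.9, 2.11], [0.09, 2.58], [-1.31, 4.45], [0.11, 2.69], [-2.54, 2.54]. Speed limits (rad/s): [2.39, 2.39, 3.01, 3.14, 3.14, 3.14].

INTERFACE

Orientations are given as a rotation vector (axis times angle).
In Python, from rig import manip gives the robot as it stands. The module is installed in compiled form; this text tells all that it offers. Calls block until the motion is done:
- manip.move_to(position, orientation): joint-space move of the TCP to a pose.
- manip.servo_line(position, orientation=None, rate=0.15): straight line of the TCP; orientation=None keeps the orientation; rate is the mean speed in m/s.
- manip.set_joints(angles): joint-space move.
- manip.command_gripper(opening, f_grip=None): finger opening in m; f_grip is the grip in N (None keeps the last); returns when the fingers have stopped.
- manip.hold(seconds).
- manip.solve_ik(position, orientation): joint angles nearest the present ones, or None.
- manip.camera(name): name is "scene" or "top" or "wrist"; returns a dict with "image" (480x640x3 uint8, red, green, blue), "fx", "fy", "cx", "cy" (pixels), "cam_to_world" (4x4, takes a point from camera to world coordinates); the wrist camera has in their place "mount" (4x4, takes a point from camera to tool coordinates, whose origin is the TCP and whose axes are the flange's). Camera axes: x right, y down, z forward; pixel columns grow to the right and rows downward; lengths in m; the calibration is good to about 2 mm. A picture is of the moment at which its call begins: read the wrist's pose just before it. There is no depth.
A pose or a line that the arm cannot do raises manip.IKError and nothing moves.
- manip.sign_off(): hands the job in; it is judged then, once.
Readings, each from a call of its own:
- manip.get_time(): time.
- manip.get_joint_positions(): joint angles.
- manip.get_joint_vel(): joint speeds.
- manip.get_tau(): joint torques, N m.
- manip.get_position(): TCP position.
- manip.get_ee_rot(): TCP orientation.
- manip.get_contact_force(): force on the tool from outside, world axes, zero at the start.
- manip.get_torque(): the same for the moment, N m.
- manip.get_width(): finger opening in m.
- manip.get_grip_force(): force on a finger pad.
Only numpy, scipy, OpenCV 4.12 (cv2) and the standard library are available. Lean on these libraries where they do the work, as an engineer would, in place of code of your own. Each camera call takes 0.05 s, during which the arm holds its last target. There are 200 camera calls.

## Working session

There is one attempt and no reset: what is moved stays moved. The work goes in short steps, each a Python script; the robot and the scene stay as the last script left them, time stands still between calls to the robot, and variables do not carry over. Pictures are saved under pics/ and viewed, at most 10 in all, crops included, and the job is handed in when it is done.

```bash
mkdir -p pics
python3 - <<'E'
from rig import manip
import cv2,numpy as np
for n in("top","scene"):
    c=manip.camera(n); cv2.imwrite(f"pics/{n}0.png",c["image"][:,:,::-1])
    print(n,c["fx"],c["cx"],c["cy"],np.round(c["cam_to_world"],4).tolist())
c=manip.camera("wrist");print(np.round(c["mount"],4).tolist(),c["fx"])
print(manip.get_position(),manip.get_ee_rot(),manip.get_contact_force(),manip.get_time())
E
```

```text
top 552.8631131839833 318.7860480462829 239.2716375974601 [[0.0271, -0.9874, 0.156, 0.3968], [-0.9994, -0.0297, -0.0148, 0.0033], [0.0193, -0.1555, -0.9877, 1.4124], [0.0, 0.0, 0.0, 1.0]]
scene 569.1761016321822 324.1993097777431 247.30860179324137 [[-0.8905, 0.294, -0.3473, 1.0012], [0.4551, 0.5807, -0.675, 0.7211], [0.0033, -0.7592, -0.6509, 0.7807], [0.0, 0.0, 0.0, 1.0]]
[[0.0003, -0.9603, -0.2791, 0.0706], [1.0, 0.0002, 0.0003, 0.0014], [-0.0002, -0.2791, 0.9603, -0.1209], [0.0, 0.0, 0.0, 1.0]] 344.4849948259957
[ 0.13987088 -0.60874976  0.25272371] [-3.12041909e+00 -3.53843746e-01  1.87837471e-04] [0.08444919 0.33343176 0.00508484] 0.15
```

View pics/top0.png

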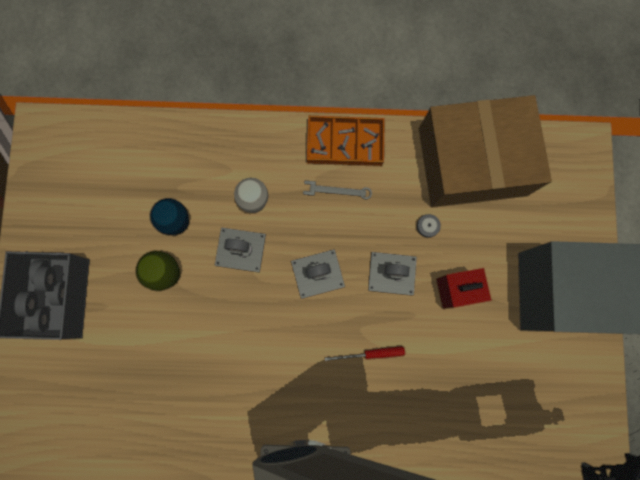

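View pics/scene0.png

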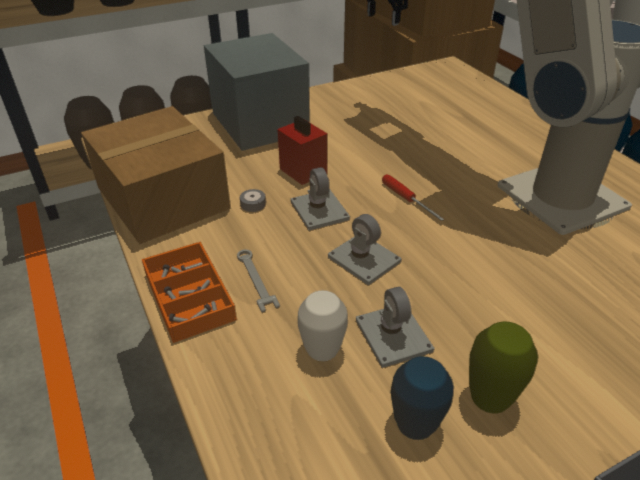

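The top view shows castor plates near (241,250), (318,273) and (393,272), and the cap near (465,287) with a tall grey box to its right from column 519. The vases are near (170,216), (158,270) and (250,195). The scene view agrees. Next I'll measure the plates and the cap.

```bash
cat > h.py <<'E'
from rig import manip
import cv2,numpy as np
from scipy.spatial.transform import Rotation as R
def ray(c,uv,z,T=None):
    T=c["cam_to_world"] if T is None else T
    d=T[:3,:3]@np.array([(uv[0]-c["cx"])/c["fx"],(uv[1]-c["cy"])/c["fy"],1.])
    return T[:3,3]+d*(z-T[2,3])/d[2]
def big(m):
    k,_=cv2.findContours(m.astype(np.uint8),cv2.RETR_EXTERNAL,cv2.CHAIN_APPROX_NONE)
    return max(k,key=cv2.contourArea)[:,0].astype(float)
def rect(P): # metric points -> centre, sizes, angle of the axis nearest world x
    (c,s,a)=cv2.minAreaRect(np.float32(P)*1000); a%=180
    if 45<a<135: a-=90; s=s[::-1]
    if a>=135: a-=180
    return np.array(c)/1000,np.array(s),np.radians(a)
def down(yaw): # tool down, its y (closing line) along world direction yaw
    y=np.array([np.cos(yaw),np.sin(yaw),0]);z=np.array([0,0,-1.])
    return R.from_matrix(np.c_[np.cross(y,z),y,z]).as_rotvec()
E
python3 - <<'E'
from h import *
c=manip.camera("top");im=c["image"];hsv=cv2.cvtColor(im,cv2.COLOR_RGB2HSV)
def win(m,u0,u1,v0,v1):
    k=np.zeros_like(m);k[v0:v1,u0:u1]=m[v0:v1,u0:u1];return k
g=hsv[...,1]<60
for w in((205,275,215,282),(283,352,240,305),(360,425,240,302)):
    P=[ray(c,p,.012)[:2] for p in big(win(g,*w))];print("plate",*rect(P))
red=((hsv[...,0]<8)|(hsv[...,0]>172))&(hsv[...,1]>150)
r=win(red,425,505,255,320)
print(np.percentile(hsv[...,2][r],[5,25,50,75,95]))
top=r&(hsv[...,2]>.8*np.percentile(hsv[...,2][r],75));print("captop",*rect([ray(c,p,.112)[:2] for p in big(top)]))
bk=win((hsv[...,2]<60),440,495,270,305);print("bar",*rect([ray(c,p,.142)[:2] for p in big(bk)]))
print("box",ray(c,(521,243),0),ray(c,(520,329),0))
cr=cv2.resize(im[220:325,200:520],None,fx=2.5,fy=2.5,interpolation=cv2.INTER_NEAREST);cv2.imwrite("pics/crop.png",cr[:,:,::-1])
E
```

```text
plate [0.58596082 0.18282776] [ 98.72660065 115.10484314] -0.1135464030785639
plate [ 0.52995038 -0.01652211] [ 99.07752991 114.92031097] 0.29447900424599815
plate [ 0.53640668 -0.20644321] [ 98.7155838  115.32421875] -0.07760637837767205
[ 40.  79. 107. 109. 111.]
captop [ 0.49911935 -0.3724144 ] [79.04148102 90.28985596] 0.20971925866707555
bar [ 0.4880126  -0.30996844] [64.36624908 25.30462456] 0.027826577523694742
box [ 0.62582167 -0.54425639  0.        ] [ 0.40457055 -0.53502525  0.        ]
```

View pics/crop.png

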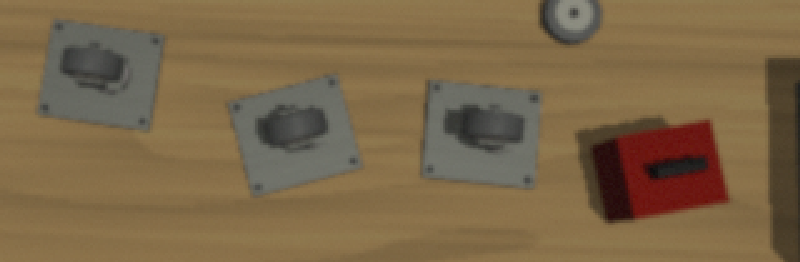

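The measured sizes match the specification: plates about 99x115 mm and cap top 79x90 mm. Next I'll rock the left castor.

```bash
cat > rock.py <<'E'
from h import *
import sys
C={'L':(.586,.1828,-.1135),'M':(.530,-.0165,.2945),'R':(.5364,-.2064,-.0776)}
def push(p0,d,s,sg):
    f0=np.mean([manip.get_contact_force()@d for _ in range(3)]);log=[];
    while abs(s)<.04:
        s+=sg*.001; manip.servo_line(p0+s*d,rate=.02)
        f=-(manip.get_contact_force()@d-f0)*sg; log.append((round(s*1000,1),round(float(f),1)))
        if f>5.5: break
    return s,log
def rock(k):
    x,y,a=C[k];d=np.array([np.cos(a),np.sin(a),0]);p=np.array([x,y,.108]);o=down(a)
    q=[v for v in(o,down(a+np.pi)) if manip.solve_ik(p,v) is not None]
    o=min(q,key=lambda v:abs(manip.solve_ik(p,v)[5]))
    manip.move_to(p+[0,0,.12],o)
    manip.command_gripper(.05); print(k,"width",manip.get_width(),"J6",manip.get_joint_positions()[5])
    manip.servo_line(p,rate=.12); manip.hold(.3)
    manip.servo_line(p+.008*d,rate=.06); manip.hold(.2); t=manip.get_time()
    s,l=push(p,d,.008,1); print(l,manip.get_time()-t); manip.hold(.1)
    manip.servo_line(p-.001*d,rate=.06); manip.hold(.2)
    s,l=push(p,d,-.001,-1); print(l); manip.hold(.1)
    manip.servo_line(p,rate=.06); manip.servo_line(p+[0,0,.12],rate=.2); print(manip.get_time())
if __name__=="__main__":
    if 'L' in sys.argv:
        p=manip.get_position(); manip.servo_line(p+[0,0,.1],rate=.25)
    for k in sys.argv[1:]: rock(k)
E
python3 rock.py L
```

```text
L width 0.04969979912863197 J6 0.3965043667556918
[(9.0, 0.4), (10.0, -0.4), (11.0, -0.0), (12.0, 0.9), (13.0, 0.8), (14.0, 1.8), (15.0, 3.5), (16.0, 5.4), (17.0, 6.7)] 2.249999999999999
[(-2.0, -0.3), (-3.0, -0.4), (-4.0, 0.7), (-5.0, -0.3), (-6.0, 0.2), (-7.0, -0.9), (-8.0, 0.1), (-9.0, 0.2), (-10.0, -0.2), (-11.0, -0.2), (-12.0, 0.8), (-13.0, 0.1), (-14.0, -0.1), (-15.0, 0.8), (-16.0, 1.4), (-17.0, 3.6), (-18.0, 5.7)]
14.8833
```

The left castor is sound: it resists at +17 and -18 mm, close to the contact points. Next are the middle and right castors.

```bash
python3 rock.py M R
```

```text
M width 0.05014381450735779 J6 -0.3474054722798431
[(9.0, 0.8), (10.0, 0.6), (11.0, 0.9), (12.0, 2.0), (13.0, 1.8), (14.0, 3.1), (15.0, 5.3), (16.0, 6.6)] 2.0
[(-2.0, -0.1), (-3.0, -1.2), (-4.0, -0.2), (-5.0, -0.0), (-6.0, 0.2), (-7.0, -0.7), (-8.0, -0.4), (-9.0, 0.3), (-10.0, 0.2), (-11.0, -0.2), (-12.0, -0.3), (-13.0, 0.4), (-14.0, 1.1), (-15.0, 0.6), (-16.0, 1.5), (-17.0, 3.1), (-18.0, 4.3), (-19.0, 5.4), (-20.0, 7.1)]
26.6917
R width 0.05040804885542599 J6 -0.31047347926382096
[(9.0, 0.2), (10.0, -0.5), (11.0, 0.4), (12.0, -0.4), (13.0, -0.6), (14.0, -0.3), (15.0, 1.1), (16.0, 0.4), (17.0, 0.2), (18.0, -0.2), (19.0, -0.6), (20.0, 0.9), (21.0, -0.6), (22.0, 1.0), (23.0, 2.6), (24.0, 4.1), (25.0, 5.6)] 4.25
[(-2.0, -0.6), (-3.0, 0.6), (-4.0, 0.2), (-5.0, 0.9), (-6.0, -0.5), (-7.0, -0.5), (-8.0, 0.9), (-9.0, -0.3), (-10.0, 0.7), (-11.0, -0.3), (-12.0, -0.2), (-13.0, -0.7), (-14.0, -0.2), (-15.0, 0.2), (-16.0, -0.1), (-17.0, -0.1), (-18.0, -0.1), (-19.0, 1.1), (-20.0, -0.3), (-21.0, -0.9), (-22.0, -0.9), (-23.0, 0.7), (-24.0, 2.1), (-25.0, 2.7), (-26.0, 4.7), (-27.0, 5.7)]
42.7083
```

The right castor is worn: it resists at +25 and -27 mm, against about 17 mm for the others. Next I'll pick up the cap.

```bash
python3 - <<'E'
from h import *
p=np.array([.499,-.3724,.139]);a=.2097
o=min((down(a),down(a+np.pi)),key=lambda v:np.inf if (q:=manip.solve_ik(p,v)) is None else abs(q[5]))
manip.move_to(p+[0,0,.08],o); manip.servo_line(p,rate=.12)
manip.command_gripper(.0,60); print("w",manip.get_width(),manip.get_grip_force())
f0=manip.get_contact_force()[2]
manip.servo_line(p+[0,0,.16],rate=.15); manip.hold(.2)
print("w",manip.get_width(),manip.get_contact_force(),f0,manip.get_time())
c=np.array([.5364,-.2064,.299]);b=-.0776
o=min((down(b),down(b+np.pi)),key=lambda v:abs(manip.solve_ik(c,v)[5]-manip.get_joint_positions()[5]))
manip.servo_line(c,o,rate=.12); manip.hold(.2); print(manip.get_position(),manip.get_time())
for n in("scene","top"):
    k=manip.camera(n)["image"];cv2.imwrite(f"pics/{n}1.png",k[:,:,::-1])
E
python3 - <<'E'
import cv2,numpy as np
a=cv2.imread('pics/scene1.png')[60:320,150:450];b=cv2.imread('pics/top1.png')[160:420,280:580]
cv2.imwrite('pics/chk1.png',cv2.resize(np.hstack([a,b]),(800,347)))
E
```

```text
w 0.01262364065385942 63.32666516304016
w 0.012772989719826823 [ 0.22575512 -0.88040145 -2.79231629] 4.789875144947588 46.075Traceback (most recent call last):
  File "<stdin>", line 10, in <module>
  File "<stdin>", line 10, in <lambda>
TypeError: 'NoneType' object is not subscriptable
[ WARN:0@0.006] global loadsave.cpp:275 findDecoder imread_('pics/scene1.png'): can't open/read file: check file path/integrity
Traceback (most recent call last):
TypeError: 'NoneType' object is not subscriptable
```

Run:
```python
from h import *
c=np.array([.5364,-.2064,.299]);b=-.0776;j=manip.get_joint_positions()[5]
o=min((down(b),down(b+np.pi)),key=lambda v:np.inf if (q:=manip.solve_ik(c,v)) is None else abs(q[5]-j))
print(j,manip.solve_ik(c,o)[5])
manip.servo_line(c,o,rate=.12); manip.hold(.2); print(manip.get_position(),manip.get_time())
for n in("scene","top"):
    k=manip.camera(n)["image"];cv2.imwrite(f"pics/{n}1.png",k[:,:,::-1])
a=cv2.imread('pics/scene1.png')[60:320,150:450];b=cv2.imread('pics/top1.png')[160:420,280:580]
cv2.imwrite('pics/chk1.png',cv2.resize(np.hstack([a,b]),(800,347)))
```

```text
-0.8699533364513745 -0.3104302350991017
[ 0.53629631 -0.20677661  0.29897724] 47.8417
```

View pics/chk1.png

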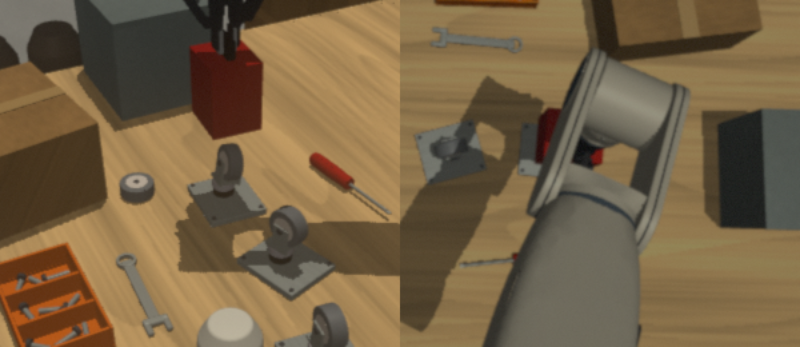

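In the check picture the cap, near (226,88), hangs upright and square above the right castor, whose wheel is near (228,165). Now I'll lower it with force checks.

Run:
```python
from h import *
c=np.array([.5364,-.2064,0]);f0=manip.get_contact_force();z=.299
while z>.149:
    z-=.014 if z>.17 else .0015
    manip.servo_line(c+[0,0,z],rate=.06 if z>.16 else .03); f=manip.get_contact_force()-f0
    if f[2]>5 or np.hypot(f[0],f[1])>5: print("contact"); break
print(z,f,manip.get_position(),manip.get_time())
for n in("scene",):
    k=manip.camera(n)["image"];cv2.imwrite(f"pics/{n}2.png",cv2.resize(k[60:320,150:450],None,fx=2,fy=2)[:,:,::-1])
```

```text
contact
0.14999999999999986 [-4.64878757  0.75333407 15.33905438] [ 0.53661776 -0.20648306  0.15161994] 53.5083
```

View pics/scene2.png

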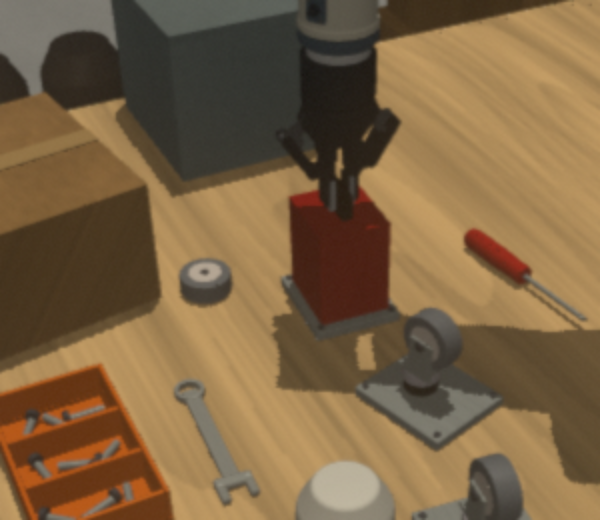

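The picture shows the cap standing flat on the right castor's plate, at about (340,265). Contact came at the expected height, TCP 0.1516. I'll release, retreat and verify.

Run:
```python
from h import *
p=manip.get_position();manip.command_gripper(.05);manip.hold(.2)
manip.servo_line(p+[0,0,.12],rate=.12);manip.hold(.3);print(manip.get_contact_force(),manip.get_time())
k=manip.camera("scene")["image"];cv2.imwrite("pics/scene3.png",cv2.resize(k[60:320,150:450],None,fx=2,fy=2)[:,:,::-1])
```

```text
[-0.03348158 -0.14033917 -0.83757184] 55.6667
```

View pics/scene3.png

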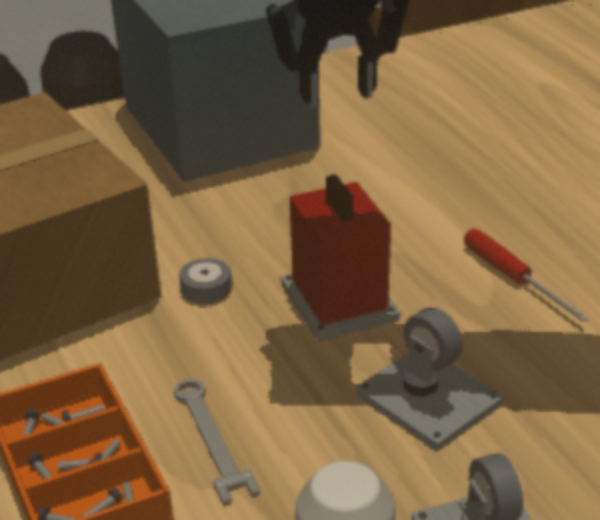

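The cap stands upright and flat on the plate at (340,255), and the gripper is clear of it.

```bash
python3 -c "
from rig import manip
print(manip.sign_off())"
```

```text
the job is handed in; nothing more can be done
None
```

I rocked all three castors in order, left to right. The right one was loose, with about 9 mm more play each way than the other two, so I set the red cap flat on its plate and handed the job in at about 56 s of the 72 s; no verdict was returned.

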